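Join two halves of a bottle rack with a cam lock

ROBOT

A 7-joint arm with a two-finger parallel gripper is mounted at the origin on the work surface; the furniture and walls round the work are solid. World frame = base frame: x ahead of the robot, y to its left, z up, the work surface at z = 0. Lengths are in m, angles in degrees, forces in N, time in s.
With the tool pointing down it reaches from about 0.425 to 0.875 m from the base axis. Payload 4.7 kg.
Tool frame: the origin (TCP) lies at the very end of the fingers, on their centre line; the grasp point (between the pads) lies env.grip_point_offset behind it (env.grip_point_offset is the distance from the TCP to the grasp point, in m); z points along the fingers, y is the direction in which the jaws open and shut (so a half turn about z gives the same grasp; the last joint's range is limited). The gripper opens to 87 mm and grips with 3 to 60 N. Pads are 19 mm wide; open, the fingers measure 117 mm over their backs; the gripper's body (75 mm by 190 mm) begins 51 mm behind the grasp point.
Start: joints at [-73.218, 18.392, -4.016, 83.108, 1.295, 78.541, -3.26], TCP at [0.179, 0.625, 0.223] pointing down, gripper open.
Joint ranges: [-163.93, 163.93], [-17.29, 119.83], [-79.2, 71.16], [3.27, 140.29], [-89.18, 269.18], [5.43, 117.66], [-154.24, 154.24]. Speed limits (degrees/s): [147.25, 147.25, 180, 180, 180, 180, 180].

INTERFACE

Orientations are given as [roll, pitch, yaw] about the fixed x, y, z axes, in that order (R = Rz(yaw) Ry(pitch) Rx(roll)).
In Python, from cell import env gives the robot as it stands.
- The arm moves only by the tool send_rows, never from a script. Its argument "plan" is a list of rows, each a list of 7 numbers: the finger opening in mm, from 0 to 87, then the shift along the tool's x, y, z in mm, then the turn, a rotation vector about the tool's x, y, z in rad. A call has 1 to 12 rows; each row shifts and turns the commanded pose from where the row before left it, along the tool's axes as they then stand; what a row does not reach is not made up. A row lasts 1/10 s, in which the tool goes at most 50 mm and 8.59 degrees, less where a joint would pass 70% of its speed; a pose out of reach is approached as far as the arm can. A call is refused whole if a number of a shift passes 50 or a number of a turn 0.15, either way. A call with a gripper value outside its range is refused whole. The fingers move at their own pace and stop on an object; "grip_force" is the grip in N (left out, the last holds). Time passes only in rows, so rows that do not move let the fingers close. It gives the time, the measured TCP pose, the force and the opening at its end, in the units of the state.
- env.get_obs(): the state, without advancing time (a new reading comes with each control period).
- env.read_camera(name): name is "scene" or "top" or "wrist"; returns the picture (384x512x3 uint8, red, green, blue); there is no depth.
- env.get_calibration(name): a dict with "fx", "fy", "cx", "cy" (pixels), "extrinsics" (4x4, takes a point from camera to world coordinates). Camera axes: x right, y down, z forward; pixel columns grow to the right and rows downward; lengths in m; the calibration is good to about 2 mm. A picture is of the moment at which its call begins: read the wrist's pose just before it. get_calibration takes no time and is no camera call; for the wrist camera it gives the pose at the moment of the call.
- env.sign_off(): hands the job in, once; it reports no verdict.
Trained networks look in the newest picture that a camera, given by its name, has taken for a name from the list of things; names that differ only in an ending like _2 or _b are one class to them, and where a whole thing is asked for, a point or a joint stands for the part that bears it (a point fixed in the world has none). Each returns a list of dicts, best first, with "confidence" (0 to 1); they miss things now and then, are a little off and sometimes report something else, mostly with a low value. They report only what shows in the picture. A call takes as long as a camera call. They do not tell look-alikes from the thing itself.
- env.regions_of(camera, query): "region" (384x512 bool, what is visible of it) and "rect" ([left, top, right, bottom] in pixels, round what is visible of it).
The state is a dict: "time_s": time; "qpos": joint angles; "joint_velocities": joint speeds; "effort": joint torques, N m; "tool_pos": TCP position; "tool_rot": TCP orientation; "force": force on the tool from outside, world axes, zero at the start; "wrist_torque": the same for the moment, N m; "grip_width": finger opening in m.
Only numpy, scipy, OpenCV 4.12 (cv2) and the standard library are available. Lean on these libraries where they do the work, as an engineer would, in place of code of your own. Each camera call takes 0.05 s, during which the arm holds its last target. There are 200 camera calls.

TASK

Join the loose half of the wooden bottle rack to the half that is fixed to the bench: with the cam lever still open, slide its headed stud between the guides into the cam until it rests up against the sprung buffers, then turn the lever clockwise by its red knob until the cam has drawn the two faces together firmly tight. Feel for the tightness and do not force the lever beyond it, leave the bottles, tin and label roll where they are, and let go.

Things in the scene. Friction and masses are not known exactly. Their poses are not given: they have to be found in the camera images.
- fixed_half: Fixed half of the rack: wooden block 125 (x) x 100 (y) x 38 mm, screwed to the bench. Origin: centre of its steel joining face, at bench level; +x points into the block, so the loose half comes from -x and moves along +x. A slot 18 mm wide in y, open at the top, lets the stud through the face.
- guide_mouth (a point): Middle of the mouth between the two black guide cheeks (x -35, y 0, z 22 mm in the fixed half). The cheeks are 30 mm high; their inner faces stand at y = +-31.5 mm (63 mm clear for the 60 mm loose half) from the face out to x = -24 mm, then flare by 0.5 rad to the mouth.
- buffers (a point): Middle between the tips of two brass sprung buffers that stand 3 mm out of the joining face at y = +-21 mm (this point: x -3, y 0, z 22 mm in the fixed half). Together they push back with about 2 N when first touched and about 5 N when the faces meet; let go, the loose half may spring back to their tips.
- loose_half: Loose half of the rack: wooden block 90 (x) x 60 (y) x 40 mm, about 0.35 kg, flat on the bench, with two 21 mm wells in its top. Origin: centre of its underside. The stud sticks out of its +x face. Take it across its 60 mm width.
- loose_face (a point): Point on the joining face of the loose half, at the root of the stud (45, 0, 22 mm in the loose half); axes as the loose half. When joined it lies at x = 0, y = 0, z = 22 mm in the fixed half, with the x axes parallel.
- stud_head (a point): Centre of the stud's upright brass barrel head, 10 mm in diameter and 22 mm high, 19 mm in front of the joining face of the loose half, 22 mm above its underside; the steel neck behind it is 5 mm in diameter.
- cam_unit: The cam lock in the fixed half: an aluminium cam of 45 mm diameter with a spiral slot. Origin on its vertical turning axis, 10 mm above the bench, about 27 mm behind the joining face; this varies by a few millimetres from unit to unit, which shifts the angle at which it comes tight.
- cam_lever (a joint): Turn of the lever in rad, clockwise seen from above; 0 = open, lever pointing 15 degrees past the fixed half's +y towards the loose half; limit 2.95. Starts open (0 to 0.12). The slot catches the head from about 0.5 if the loose half is within 4 mm of the face and draws it in. Tight somewhere between 1.3 and 2.8: feel for it. It stays where it is left.
- lever_knob (a point): Middle of the red upright knob on the lever: rigid cylinder, 14 mm diameter, from 41 to 71 mm above the bench, 38 mm from the cam's axis; this point is 56 mm above the bench. The lever bar under it is 11 mm wide, top at 42 mm. Pushing it round takes under 2.5 N (across the lever) while the slack is drawn in, then the load climbs about 1 N each 0.08 rad: 5 to 6.5 N is firmly tight, below 4.5 N slack, over 7.5 N forced.
- dropper_a: Amber dropper bottle with black cap, 39 mm diameter, 102 mm tall, standing behind the work; bystander. Origin: centre of its foot.
- dropper_b: Second such dropper bottle; bystander. Origin: centre of its foot.
- tin: Flat round tin with a green lid, 59 mm diameter, 26 mm high; bystander. Origin: centre of its underside.
- labels: Roll of blank labels lying flat, 64 mm diameter, 26 mm high; bystander. Origin: centre of its underside.
Not all that is in view belongs to the job. What is shaped like the loose_half but pink is not meant.

How it is judged (in metres and radians):
On the way:
1. the stud is in the cam, the loose half within 6 mm of the face and central within 4 mm, with the lever still open (below 0.4 rad) (x of loose_face in the frame of fixed_half above -0.006 m and y of loose_face in the frame of fixed_half between -0.004 and 0.004 m and value of joint cam_lever below 0.4 rad), for 0.2 s.
At the end, for the whole second after the job is handed in: The loose half's face lies against the fixed half's (within 2 mm, central within 4 mm, square within 0.06 rad), the lever is turned past 1.0 rad, the cam by itself keeps pulling the stud with more than 12 N, and everything is at rest (x of loose_face in the frame of fixed_half above -0.002 m and y of loose_face in the frame of fixed_half between -0.004 and 0.004 m and angle between the x axis of fixed_half and the x axis of loose_half, either way round below 0.06 rad and value of joint cam_lever above 1 rad and contact force between cam_unit and loose_half above 12 N and linear speed of loose_half below 0.01 m/s and velocity of joint cam_lever between -0.05 and 0.05 rad/s); the robot touches nothing.
It fails at once if the lever is forced: the cam loads the loose half with more than 42 N (contact force between cam_unit and loose_half above 42 N).
It fails at once if a bottle, the tin or the label roll is moved by more than 15 mm (distance of any of dropper_a, dropper_b, tin, labels from where it was at the start of the episode above 0.015 m).
It also fails if it takes over 72 s, if anything falls off the work surface, if the arm or the gripper's body presses on something with over 40 N, if the wrist force passes 120 N, or if a joint passes its speed limit or range.

## Working session

There is one attempt and no reset: what is moved stays moved. The work goes in short steps, Python scripts to look and compute and a tool call to move; the robot and the scene stay as the last step left them, time stands still between calls to the robot, and variables do not carry over. Pictures are saved under pics/ and viewed, about 8 in all and at most 12, crops included, and the job is handed in when it is done.

Besides the shell and the picture viewer there is one more tool, called after "Call:" as name(argument=value, ...) on one line, values as JSON. send_rows: Moves the arm, as the interface text tells. Its arguments: {"type":"object","properties":{"plan":{"type":"array"},"grip_force":{"type":"number"}},"required":["plan"]}

```bash
mkdir -p pics; ls; cat > h.py <<'E'
import numpy as np, cv2
from cell import env
from scipy.spatial.transform import Rotation as R
def ray(cam,u,v,z):
    c=env.get_calibration(cam);T=np.array(c["extrinsics"])
    d=T[:3,:3]@np.array([(u-c["cx"])/c["fx"],(v-c["cy"])/c["fy"],1.]);o=T[:3,3]
    return (o+d*(z-o[2])/d[2])
def save(im,n,box=None,s=1):
    if box: im=im[box[1]:box[3],box[0]:box[2]]
    if s!=1: im=cv2.resize(im,None,fx=s,fy=s,interpolation=cv2.INTER_CUBIC)
    cv2.imwrite("pics/"+n+".png",im[:,:,::-1])
def proj(cam,p):
    c=env.get_calibration(cam);T=np.linalg.inv(np.array(c["extrinsics"]));q=T[:3,:3]@np.array(p)+T[:3,3]
    return np.array([c["fx"]*q[0]/q[2]+c["cx"],c["fy"]*q[1]/q[2]+c["cy"]])
E
python3 - <<'E'
from h import *
im=env.read_camera("top");im2=env.read_camera("scene")
save(np.vstack([im,im2]),"a",s=0.78)
print(env.get_calibration("top"))
for q in ["fixed_half","loose_half","lever_knob","cam_unit","stud_head","dropper_a","tin","labels"]:
    for r in env.regions_of("top",q):
        m=r["region"];v,u=np.nonzero(m);print(q,round(r["confidence"],2),r["rect"],u.mean().round(1),v.mean().round(1),m.sum(),ray("top",u.mean(),v.mean(),0.04).round(3))
print(env.get_obs(),env.grip_point_offset)
E
```

```text
pics
{'fx': 421.65830275839016, 'fy': 421.65830275839016, 'cx': 253.25882282023647, 'cy': 196.67298856671144, 'extrinsics': array([[ 0.05998232, -0.97412906,  0.21788689,  0.26480619],
       [-0.99819727, -0.05899128,  0.01105648,  0.19865924],
       [ 0.00208299, -0.21815729, -0.9759114 ,  1.0278919 ],
       [ 0.        ,  0.        ,  0.        ,  1.        ]])}
fixed_half 0.6 [179.9, 176.2, 251.6, 225.4] 209.9 200.1 2170 [0.471 0.313 0.04 ]
fixed_half 0.4 [215.7, 189.1, 231.7, 211.5] 222.9 198.3 256 [0.477 0.282 0.04 ]
loose_half 0.79 [249.4, 169.3, 296.6, 201.2] 275.2 183.3 1029 [0.522 0.159 0.04 ]
lever_knob 0.65 [215.1, 186.4, 234.5, 215.9] 224.1 198.5 233 [0.477 0.279 0.04 ]
cam_unit 0.59 [216.3, 189.5, 235.6, 214.5] 224.1 199.1 336 [0.475 0.279 0.04 ]
stud_head 0.87 [252.2, 165.9, 295.0, 198.0] 274.8 183.0 1045 [0.522 0.16  0.04 ]
stud_head 0.82 [159.3, 248.9, 202.7, 296.8] 181.0 271.4 1135 [0.299 0.366 0.04 ]
dropper_a 0.53 [207.8, 128.1, 221.1, 148.6] 212.5 137.2 302 [0.63 0.32 0.04]
dropper_a 0.27 [177.9, 177.8, 249.5, 224.7] 210.8 200.2 2157 [0.471 0.311 0.04 ]
tin 0.78 [176.0, 132.6, 201.0, 155.2] 187.2 138.3 446 [0.623 0.382 0.04 ]
labels 0.77 [333.9, 208.8, 366.4, 236.1] 350.5 223.5 556 [ 0.434 -0.024  0.04 ]
{'time_s': 0.5, 'qpos': array([-73.21719258,  18.39388146,  -4.01718818,  83.10855799,
         1.29502347,  78.54038845,  -3.26004926]), 'joint_velocities': array([ 0.00996868, -0.05406861,  0.09108951, -0.02539362, -0.0362152 ,
        0.02671947,  0.04764485]), 'effort': array([-3.89826600e-04, -4.90614831e+01, -4.02686885e-01, -3.12463439e+01,
       -6.33217650e-02,  3.47977155e-02,  5.59320722e-05]), 'tool_pos': array([0.17891192, 0.62490751, 0.22255563]), 'tool_rot': array([1.79997688e+02, 2.40572298e-03, 1.64026999e+02]), 'force': array([-0.02193412,  0.13750928, -0.2237026 ]), 'wrist_torque': array([ 0.00343914, -0.01039474,  0.01402532]), 'grip_width': 0.08680775532601846} 0.0187
```

View pics/a.png

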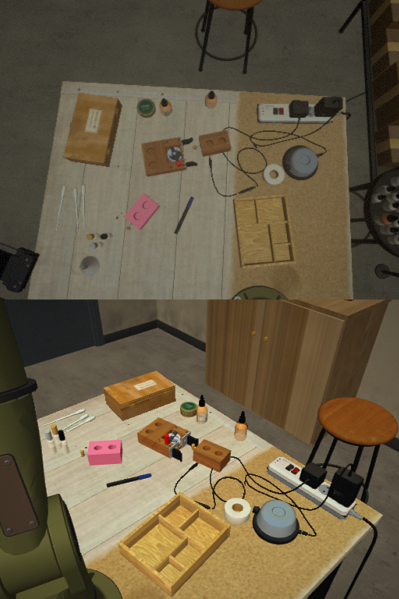

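```bash
python3 - <<'E'
from h import *
im=env.read_camera("top");save(im,"b",(150,110,310,240),5)
E
```

```text
(no output)
```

View pics/b.png

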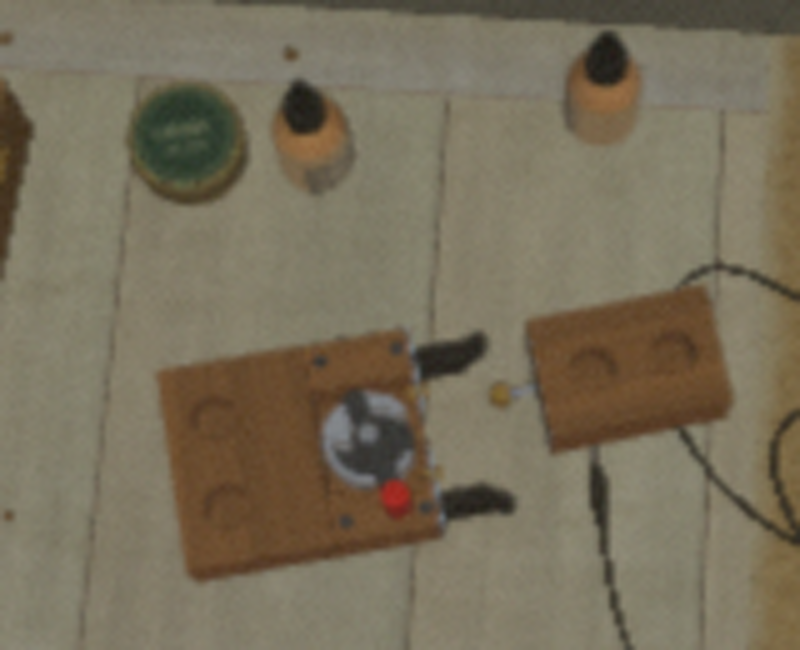

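The loose half is the brown block, at crop (630,365), with its stud facing left. The fixed half is at crop (300,450), with the red knob at (396,497). The pink block is the decoy.

```bash
python3 - <<'E'
from h import *
def pts(l,z): return np.array([ray("top",150+u/5,110+v/5,z) for u,v in l])
F=pts([(158,371),(405,330),(440,530),(190,570)],.038);L=pts([(527,322),(705,288),(730,408),(552,443)],.04)
for n,P in(("F",F),("L",L)):
    print(n,P.round(4).tolist(),P.mean(0).round(4),[np.linalg.norm(P[i]-P[(i+1)%4]).round(4) for i in range(4)])
    for a,b in((1,0),(2,3)): d=P[b]-P[a];print(np.degrees(np.arctan2(d[1],d[0])).round(1))
    d=P[1]-P[2];print("y-edge",np.degrees(np.arctan2(d[1],d[0])).round(1))
print("knob",pts([(396,495)],.07),"stud",pts([(499,391)],.033),"cam",pts([(369,433)],.042), "buf",pts([(423,393),(437,471)],.022))
T=np.array(env.get_calibration("wrist")["extrinsics"]);o=env.get_obs()
M=R.from_euler("xyz",o["tool_rot"],degrees=True).as_matrix()
print("cam in tool",M.T@(T[:3,3]-o["tool_pos"]),M.T@T[:3,:3],env.get_calibration("wrist")["fx"])
E
```

```text
F [[0.5062, 0.3849, 0.038], [0.534, 0.267, 0.038], [0.4366, 0.2433, 0.038], [0.4102, 0.3603, 0.038]] [0.4717 0.3139 0.038 ] [np.float64(0.1211), np.float64(0.1003), np.float64(0.1199), np.float64(0.0991)]
103.2
102.7
y-edge 13.7
L [[0.541, 0.208, 0.04], [0.5635, 0.1223, 0.04], [0.5041, 0.1079, 0.04], [0.4817, 0.1925, 0.04]] [0.5226 0.1577 0.04  ] [np.float64(0.0885), np.float64(0.0611), np.float64(0.0875), np.float64(0.0613)]
104.7
104.8
y-edge 13.7
knob [[0.44615105 0.26329171 0.07      ]] stud [[0.50747023 0.21958018 0.033     ]] cam [[0.48083439 0.28028155 0.042     ]] buf [[0.50688751 0.2569919  0.022     ]
 [0.46830964 0.24746742 0.022     ]]
cam in tool [ 0.08096754  0.00146439 -0.16191139] [[-2.83112631e-05 -9.55554197e-01 -2.94815495e-01]
 [ 9.99998830e-01 -4.78016507e-04  1.45331387e-03]
 [-1.52964684e-03 -2.94815109e-01  9.55553092e-01]] 304.13289467578244
```

```bash
python3 - <<'E'
from h import *
p=lambda u,v,z: ray("top",150+u/5,110+v/5,z).round(4)
for n,e,c in(("b",(600,143),(606,38)),("a",(316,192),(300,88))):
    q=p(*e,0);o=np.array([.265,.199,0]);d=(q-o)/np.linalg.norm(q-o);print(n,q+.0195*d,p(*c,.102))
E
```

```text
b [0.66946649 0.17525729 0.        ] [0.664  0.1785 0.102 ]
a [0.63302096 0.32679675 0.        ] [0.6304 0.3199 0.102 ]
```

```bash
cat >> h.py <<'E'
def go(p,yaw,n,o=None):
    o=o or env.get_obs();p0=o["tool_pos"];M=R.from_euler("xyz",o["tool_rot"],degrees=True)
    G=R.from_euler("xyz",[180,0,yaw],degrees=True);rv=(M.inv()*G).as_rotvec()
    for i in range(n):
        Mi=M*R.from_rotvec(rv*i/n);print((Mi.inv().apply((np.array(p)-p0)/n)*1000).round(1).tolist(),(rv/n).round(4).tolist())
E
python3 -c "
from h import *
go([.526,.143,.2],104.7,12)"
```

```text
[-38.9, -30.6, 1.9] [0.0, -0.0, 0.0863]
[-41.4, -27.2, 1.9] [0.0, -0.0, 0.0863]
[-43.5, -23.5, 1.9] [0.0, -0.0, 0.0863]
[-45.4, -19.7, 1.9] [0.0, -0.0, 0.0863]
[-46.9, -15.7, 1.9] [0.0, -0.0, 0.0863]
[-48.1, -11.6, 1.9] [0.0, -0.0, 0.0863]
[-48.9, -7.4, 1.9] [0.0, -0.0, 0.0863]
[-49.4, -3.2, 1.9] [0.0, -0.0, 0.0863]
[-49.5, 1.1, 1.9] [0.0, -0.0, 0.0863]
[-49.2, 5.4, 1.9] [0.0, -0.0, 0.0863]
[-48.6, 9.6, 1.9] [0.0, -0.0, 0.0863]
[-47.5, 13.7, 1.9] [0.0, -0.0, 0.0863]
```

Call:
send_rows(plan=[[87, -38.9, -30.6, 1.9, 0, 0, 0.0863], [87, -41.4, -27.2, 1.9, 0, 0, 0.0863], [87, -43.5, -23.5, 1.9, 0, 0, 0.0863], [87, -45.4, -19.7, 1.9, 0, 0, 0.0863], [87, -46.9, -15.7, 1.9, 0, 0, 0.0863], [87, -48.1, -11.6, 1.9, 0, 0, 0.0863], [87, -48.9, -7.4, 1.9, 0, 0, 0.0863], [87, -49.4, -3.2, 1.9, 0, 0, 0.0863], [87, -49.5, 1.1, 1.9, 0, 0, 0.0863], [87, -49.2, 5.4, 1.9, 0, 0, 0.0863], [87, -48.6, 9.6, 1.9, 0, 0, 0.0863], [87, -47.5, 13.7, 1.9, 0, 0, 0.0863]])

```text
time_s: 1.75
tool_pos: [0.5269, 0.1413, 0.2002]
tool_rot: [179.9, -0.0, 104.5]
force: [1.6, 0.8, 1.1]
grip_width: 0.0869
```

Call:
send_rows(plan=[[87, 0, 0, 0, 0, 0, 0], [87, 0, 0, 0, 0, 0, 0], [87, 0, 0, 0, 0, 0, 0]])

```text
time_s: 2.05
tool_pos: [0.5252, 0.1445, 0.1997]
tool_rot: [-180.0, -0.1, 104.8]
force: [-0.5, -0.0, 0.3]
grip_width: 0.087
```

```bash
python3 - <<'E'
from h import *
im=env.read_camera("wrist");save(im,"c",s=1.5)
c=env.get_calibration("wrist");np.save("Tc.npy",c["extrinsics"])
E
```

```text
(no output)
```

View pics/c.png

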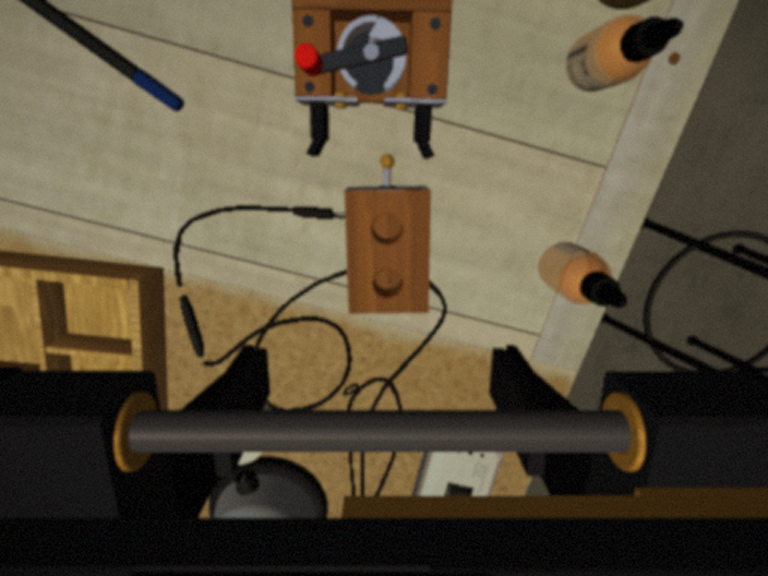

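Shown here (pixels in the 1.5x view): the loose half spans (346..429, 188..312), the stud is at (387,160), the fixed face at y≈98, the knob at (307,58) and the cam axis at (371,50).

```bash
python3 - <<'E'
from h import *
W=lambda l,z: np.array([ray("wrist",u/1.5,v/1.5,z) for u,v in l])
L=W([(346,188),(429,187),(429.5,312),(348,313)],.04);print(L.round(4),L.mean(0),[np.linalg.norm(L[i]-L[(i+1)%4]).round(4) for i in range(4)])
a=lambda d:np.degrees(np.arctan2(d[1],d[0])).round(2)
print("L yaw",a(L[0]-L[3]),a(L[1]-L[2]),a(L[1]-L[0])+90)
F=W([(295,97),(447,98)],.038);print("F",F.mean(0),np.linalg.norm(F[0]-F[1]),a(F[1]-F[0])+90)
B=W([(340,101),(401,101)],.022);print("B",B.mean(0),np.linalg.norm(B[0]-B[1]),a(B[1]-B[0])+90)
G=W([(320,104),(424,104)],.03);print("G",G.mean(0),np.linalg.norm(G[0]-G[1]))
print("stud",W([(387,160)],.033),"cam",W([(371,50)],.046),"knob",W([(306,57)],.065))
E
```

```text
[[0.4889 0.1974 0.04  ]
 [0.5439 0.2127 0.04  ]
 [0.5705 0.1255 0.04  ]
 [0.5119 0.1091 0.04  ]] [0.52878536 0.1611931  0.04      ] [np.float64(0.0571), np.float64(0.0911), np.float64(0.0609), np.float64(0.0912)]
L yaw 104.6 106.95 105.55
F [0.49094753 0.25774328 0.038     ] 0.0996567862150846 104.53
B [0.49045692 0.25712042 0.022     ] 0.04205845948802129 104.87
G [0.49225254 0.25480624 0.03      ] 0.07014279458421221
stud [[0.51145575 0.22244606 0.033     ]] cam [[0.48441773 0.28334141 0.046     ]] knob [[0.44972969 0.26645637 0.065     ]]
```

Call:
send_rows(plan=[[87, 0, 2, 30, 0, 0, 0], [87, 0, 2, 40, 0, 0, 0], [87, 0, 0, 40, 0, 0, 0], [87, 0, 0, 30, 0, 0, 0], [87, 0, 0, 24, 0, 0, 0], [87, 0, 0, 12, 0, 0, 0], [87, 0, 0, 7, 0, 0, 0], [87, 0, 0, 0, 0, 0, 0], [87, 0, 0, 0, 0, 0, 0]])

```text
time_s: 3.0
tool_pos: [0.5307, 0.1447, 0.0179]
tool_rot: [179.9, -0.0, 104.7]
force: [-0.3, 0.5, -0.4]
grip_width: 0.0868
```

Call:
send_rows(plan=[[75, 0, 0, 0, 0, 0, 0], [66, 0, 0, 0, 0, 0, 0], [56, 0, 0, 0, 0, 0, 0], [56, 0, 0, 0, 0, 0, 0], [56, 0, 0, 0, 0, 0, 0], [56, 0, 0, 0, 0, 0, 0], [56, 0, 0, 0, 0, 0, 0], [56, 0, 0, 0, 0, 0, 0]], grip_force=20)

```text
time_s: 3.8
tool_pos: [0.5304, 0.1441, 0.0171]
tool_rot: [179.9, 0.0, 104.7]
force: [2.3, -0.0, 0.8]
grip_width: 0.0597
```

```bash
python3 - <<'E'
from h import *
im=env.read_camera("wrist");save(im,"d",s=1.5)
o=env.get_obs();print(o["tool_pos"],o["tool_rot"],o["force"])
E
```

```text
[0.5304347  0.14403216 0.01710048] [1.79924870e+02 4.12978147e-03 1.04681655e+02] [2.17951234 0.02096079 1.81636742]
```

View pics/d.png

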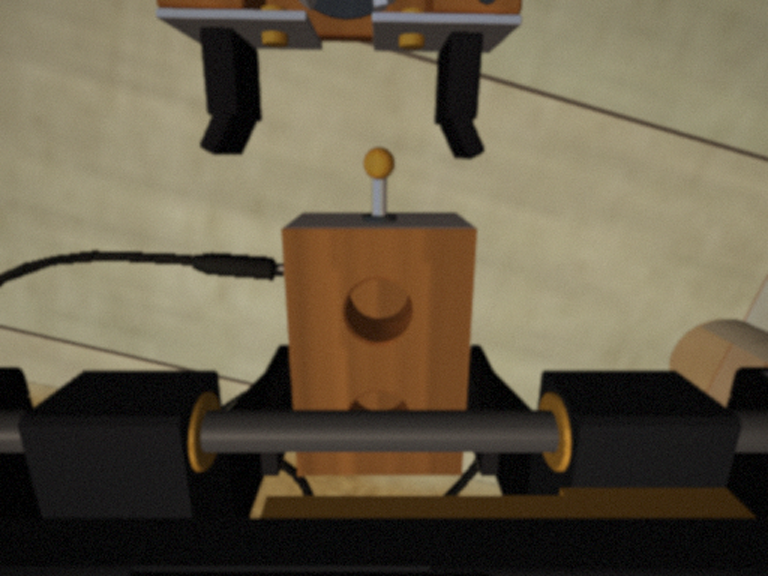

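```bash
python3 - <<'E'
from h import *
o=env.get_obs();M=R.from_euler("xyz",o["tool_rot"],degrees=True)
W=lambda l,z: np.array([M.inv().apply(ray("wrist",u/1.5,v/1.5,z)-o["tool_pos"])*1000 for u,v in l]).round(1)
print("F",W([(160,11),(520,16)],.038))
print("B",W([(274,38),(411,40)],.022))
print("G inner root",W([(259,34),(442,36)],.03),"inner end",W([(260,118),(437,120)],.03))
print("loose",W([(283,229),(476,229),(298,412),(462,412)],.04),"stud",W([(379,160)],.033))
E
```

```text
F [[119.5 -58.2 -21. ]
 [118.4  39.6 -20.9]]
B [[116.5 -31.   -4.9]
 [115.9  11.1  -4.9]]
G inner root [[115.8 -33.7 -13. ]
 [115.3  19.6 -12.9]] inner end [[ 92.9 -35.1 -13. ]
 [ 92.4  19.  -12.9]]
loose [[ 60.5 -28.1 -22.9]
 [ 60.5  30.9 -22.9]
 [ -3.  -26.8 -22.9]
 [ -3.   30.  -22.9]] stud [[ 80.7   1.2 -15.9]]
```

Call:
send_rows(plan=[[56, 0, -3, 0, 0, 0, 0.012], [56, 0, -4, 0, 0, 0, 0], [56, 0, -4, 0, 0, 0, 0], [56, 2, -1.3, 0, 0, 0, 0], [56, 6, 0, 0, 0, 0, 0], [56, 6, 0, 0, 0, 0, 0], [56, 5, 0, 0, 0, 0, 0], [56, 3, 0, 0, 0, 0, 0], [56, 0, 0, 0, 0, 0, 0], [56, 0, 0, 0, 0, 0, 0]])

```text
time_s: 4.85
tool_pos: [0.5124, 0.161, 0.0171]
tool_rot: [-179.9, 0.1, 103.9]
force: [1.5, -3.4, 7.0]
grip_width: 0.0598
```

```bash
python3 - <<'E'
from h import *
im=env.read_camera("wrist");save(im,"e",s=1.5)
o=env.get_obs();print(o["tool_pos"],o["tool_rot"],o["force"],o["wrist_torque"])
E
```

```text
[0.51236364 0.16103146 0.01710742] [-1.79945881e+02  7.15494551e-02  1.03947912e+02] [ 0.21066872 -3.42459714  6.87620868] [-0.73129857 -0.38246358 -0.10259648]
```

View pics/e.png

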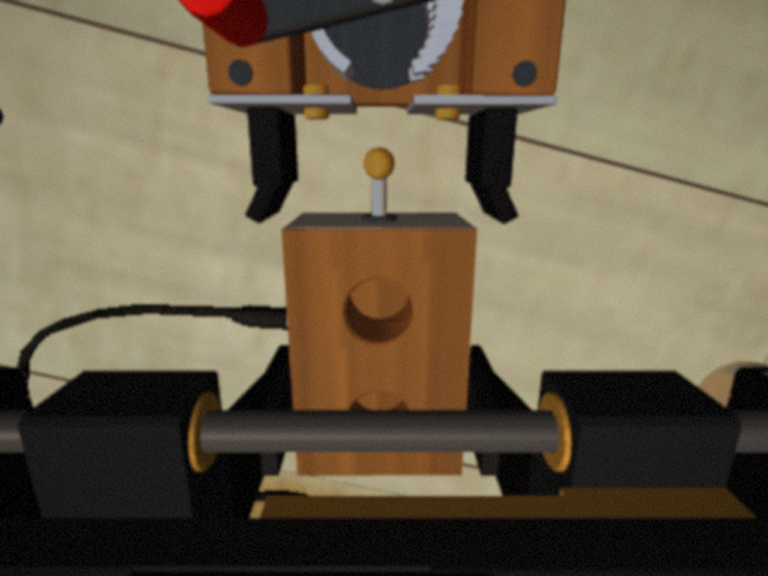

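Call:
send_rows(plan=[[56, 5, 1, 0, 0, 0, 0], [56, 6, 0, 0, 0, 0, 0], [56, 6, 0, 0, 0, 0, 0], [56, 6, 0, 0, 0, 0, 0], [56, 5, 0, 0, 0, 0, 0], [56, 2, 0, 0, 0, 0, 0], [56, 0, 0, 0, 0, 0, 0], [56, 0, 0, 0, 0, 0, 0]])

```text
time_s: 5.7
tool_pos: [0.5062, 0.1901, 0.0171]
tool_rot: [-179.9, 0.1, 103.9]
force: [0.8, -4.1, 6.6]
grip_width: 0.0599
```

Call:
send_rows(plan=[[56, 1, 0, 0, 0, 0, 0], [56, 1, 0, 0, 0, 0, 0], [56, 0, 0, 0, 0, 0, 0]])

```text
time_s: 6.0
tool_pos: [0.5059, 0.1914, 0.0171]
tool_rot: [-179.9, 0.1, 103.9]
force: [1.2, -5.5, 6.2]
grip_width: 0.0598
```

```bash
python3 - <<'E'
from h import *
im=env.read_camera("wrist");save(im,"f",s=1.5)
o=env.get_obs();print(o["tool_pos"],o["tool_rot"],o["force"],o["wrist_torque"])
E
```

```text
[0.50586029 0.19140771 0.01709878] [-1.79940878e+02  1.27232694e-01  1.03908065e+02] [ 1.05423241 -4.97639558  6.7578918 ] [-1.05629882 -0.50536851 -0.09266838]
```

View pics/f.png

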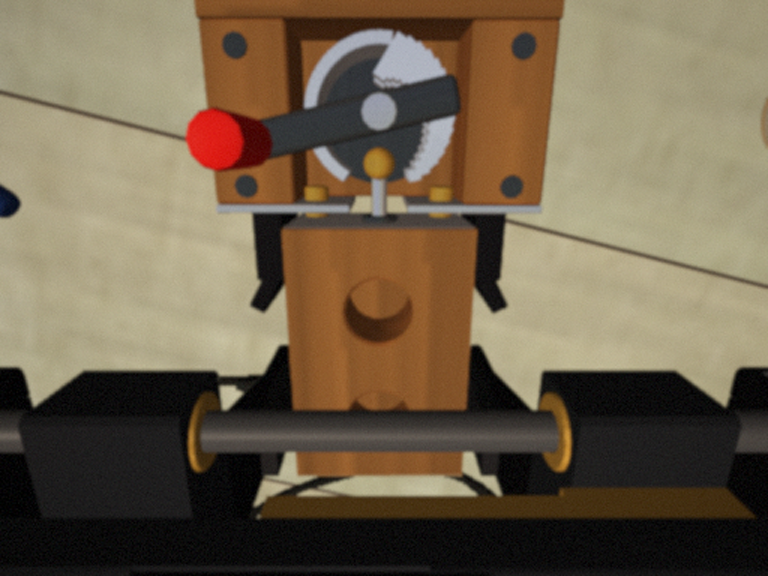

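Call:
send_rows(plan=[[56, 1, 0, 0, 0, 0, 0], [56, 0, 0, 0, 0, 0, 0]])

```text
time_s: 6.25
tool_pos: [0.5057, 0.1923, 0.0171]
tool_rot: [-179.9, 0.1, 103.9]
force: [1.6, -5.4, 6.3]
grip_width: 0.0599
```

Call:
send_rows(plan=[[56, 1, 0, 0, 0, 0, 0], [56, 0, 0, 0, 0, 0, 0]])

```text
time_s: 6.45
tool_pos: [0.5055, 0.193, 0.0171]
tool_rot: [-179.9, 0.2, 103.9]
force: [1.2, -5.3, 7.0]
grip_width: 0.0598
```

Call:
send_rows(plan=[[56, 1, 0, 0, 0, 0, 0], [56, 0, 0, 0, 0, 0, 0]])

```text
time_s: 6.65
tool_pos: [0.5054, 0.1932, 0.0171]
tool_rot: [-179.9, 0.2, 103.9]
force: [1.1, -7.9, 7.2]
grip_width: 0.06
```

Call:
send_rows(plan=[[56, 1, 0, 0, 0, 0, 0], [56, 0, 0, 0, 0, 0, 0]])

```text
time_s: 6.85
tool_pos: [0.5052, 0.1938, 0.0171]
tool_rot: [-179.9, 0.2, 103.9]
force: [2.4, -9.0, 7.5]
grip_width: 0.0594
```

Call:
send_rows(plan=[[56, 1, 0, 0, 0, 0, 0], [56, 0, 0, 0, 0, 0, 0]])

```text
time_s: 7.05
tool_pos: [0.5051, 0.1944, 0.0171]
tool_rot: [-179.9, 0.2, 103.9]
force: [2.8, -8.1, 7.8]
grip_width: 0.0601
```

```bash
python3 - <<'E'
from h import *
im=env.read_camera("wrist");save(im,"g",(170,90,350,230),4)
E
```

```text
(no output)
```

View pics/g.png

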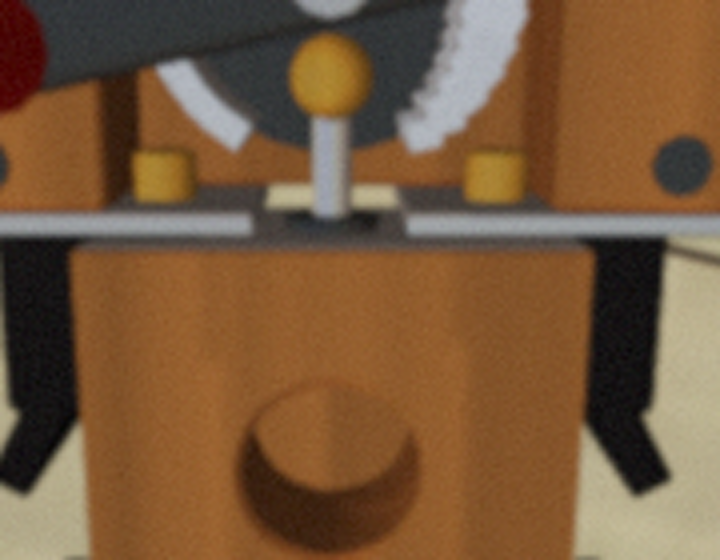

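Call:
send_rows(plan=[[64, 0, 0, 0, 0, 0, 0], [75, 0, 0, 0, 0, 0, 0], [80, 0, 0, 0, 0, 0, 0], [80, 0, 0, -10, 0, 0, 0], [80, 0, 0, -30, 0, 0, 0], [80, 0, 0, -40, 0, 0, 0], [80, 0, 0, -30, 0, 0, 0], [80, 0, 0, 0, 0, 0, 0], [80, 0, 0, 0, 0, 0, 0]])

```text
time_s: 8.0
tool_pos: [0.5047, 0.199, 0.1277]
tool_rot: [179.9, -0.1, 104.0]
force: [-0.2, 0.2, -1.2]
grip_width: 0.0805
```

```bash
python3 - <<'E'
from h import *
im=env.read_camera("wrist");save(im,"i",s=1.5)
o=env.get_obs();print(o["tool_pos"],o["tool_rot"],o["force"],o["qpos"].round(1))
E
```

```text
[0.50388642 0.19864422 0.1264833 ] [-1.79955437e+02 -1.17844601e-02  1.04033873e+02] [ 0.76812489 -0.86252845 -0.41795198] [-45.3   9.4  23.  106.3  -4.1  65.1  -6.8]
```

View pics/i.png

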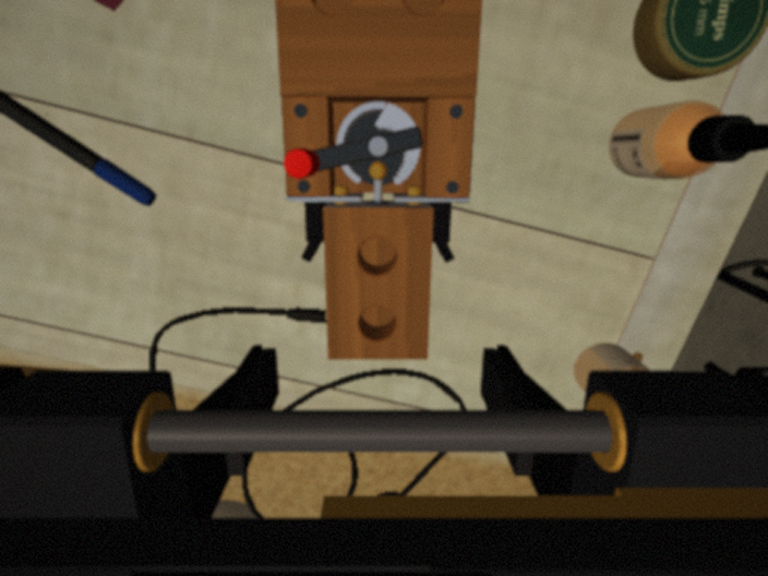

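The loose half sits at the buffers between the guides with the stud in the cam. The knob is at (301,162) and the cam hub at (378,146).

```bash
python3 - <<'E'
from h import *
W=lambda u,v,z: ray("wrist",u/1.5,v/1.5,z)
F=[W(287,198,.038),W(470,198,.038)];f=(F[0]+F[1])/2;d=F[0]-F[1];yaw=np.degrees(np.arctan2(d[1],d[0]))-90
print("face",f.round(4),np.linalg.norm(d),yaw)
C=W(378,146,.045);K=W(299,161,.071);print("cam",C.round(4),"knob top",K.round(4),np.linalg.norm((K-C)[:2]),np.degrees(np.arctan2(*(K-C)[1::-1])))
y=np.radians(104.2);ex=np.array([np.cos(y),np.sin(y)]);ey=np.array([-ex[1],ex[0]])
print("cam in fixed",(C-f)[:2]@ex,(C-f)[:2]@ey)
Lf=[W(324,206,.04),W(434,206,.04)];l=(Lf[0]+Lf[1])/2;print("loose face",(l-f)[:2]@ex,(l-f)[:2]@ey, np.linalg.norm(Lf[0]-Lf[1]))
E
```

```text
face [0.4902 0.2567 0.038 ] 0.09871079925895099 -255.96663939909368
cam [0.4836 0.2825 0.045 ] knob top [0.4503 0.267  0.071 ] 0.03674177502809054 -155.0945145900607
cam in fixed 0.0265756150113978 0.00014305467760074582
loose face -0.00404640964414919 -0.000264448980313936 0.05915989977873798
```

```bash
python3 -c "
from h import *
go([.448,.266,.12],205,14)"
```

```text
[5.6, -2.7, 0.5] [-0.0, -0.0001, -0.1259]
[5.9, -2.0, 0.5] [-0.0, -0.0001, -0.1259]
[6.1, -1.2, 0.5] [-0.0, -0.0001, -0.1259]
[6.2, -0.4, 0.5] [-0.0, -0.0001, -0.1259]
[6.2, 0.3, 0.5] [-0.0, -0.0001, -0.1259]
[6.1, 1.1, 0.5] [-0.0, -0.0001, -0.1259]
[6.0, 1.9, 0.5] [-0.0, -0.0001, -0.1259]
[5.7, 2.6, 0.5] [-0.0, -0.0001, -0.1259]
[5.3, 3.3, 0.5] [-0.0, -0.0001, -0.1259]
[4.8, 4.0, 0.5] [-0.0, -0.0001, -0.1259]
[4.3, 4.5, 0.5] [-0.0, -0.0001, -0.1259]
[3.7, 5.0, 0.5] [-0.0, -0.0001, -0.1259]
[3.0, 5.5, 0.5] [-0.0, -0.0001, -0.1259]
[2.3, 5.8, 0.5] [-0.0, -0.0001, -0.1259]
```

Call:
send_rows(plan=[[60, 5.6, -2.7, 0.5, 0, 0, -0.126], [50, 5.9, -2.0, 0.5, 0, 0, -0.126], [50, 6.1, -1.2, 0.5, 0, 0, -0.126], [50, 6.2, -0.4, 0.5, 0, 0, -0.126], [50, 6.2, 0.3, 0.5, 0, 0, -0.126], [50, 6.1, 1.1, 0.5, 0, 0, -0.126], [50, 6.0, 1.9, 0.5, 0, 0, -0.126], [50, 5.7, 2.6, 0.5, 0, 0, -0.126], [50, 5.3, 3.3, 0.5, 0, 0, -0.126], [50, 4.8, 4.0, 0.5, 0, 0, -0.126], [50, 4.3, 4.5, 0.5, 0, 0, -0.126], [50, 3.7, 5.0, 0.5, 0, 0, -0.126]])

```text
time_s: 9.25
tool_pos: [0.4553, 0.2555, 0.1189]
tool_rot: [-179.9, -0.2, -169.1]
force: [0.2, 0.3, -0.7]
grip_width: 0.0503
```

Call:
send_rows(plan=[[50, 3.0, 5.5, 0.5, 0, 0, -0.126], [50, 2.3, 5.8, 0.5, 0, 0, -0.126], [50, 0, 0, 0, 0, 0, 0], [50, 0, 0, 0, 0, 0, 0], [50, 0, 0, 0, 0, 0, 0]])

```text
time_s: 9.75
tool_pos: [0.4487, 0.265, 0.1192]
tool_rot: [-180.0, -0.1, -155.1]
force: [0.1, 0.4, -0.2]
grip_width: 0.0501
```

```bash
python3 - <<'E'
from h import *
im=env.read_camera("wrist");save(im,"j",s=1.5)
o=env.get_obs();print(o["tool_pos"],o["tool_rot"],o["force"],o["wrist_torque"],o["qpos"].round(1))
E
```

```text
[0.44882368 0.26513591 0.11938301] [-1.79982463e+02 -3.59714736e-02 -1.55051115e+02] [ 0.70999354 -0.38429027  0.38737083] [0.0214627  0.00799875 0.01589553] [-44.4   7.2  11.6 109.1  -1.6  63.9  82.8]
```

View pics/j.png

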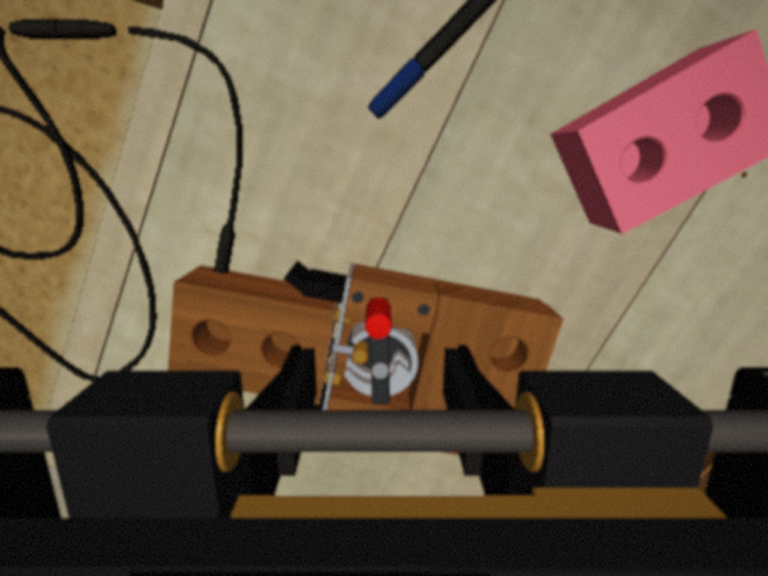

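```bash
python3 - <<'E'
from h import *
o=env.get_obs();M=R.from_euler("xyz",o["tool_rot"],degrees=True)
for n,u,v,z in(("knobtop",378,325,.071),("cam",380,371,.045)): 
  w=ray("wrist",u/1.5,v/1.5,z);print(n,w.round(4),(M.inv().apply(w-o["tool_pos"])*1000).round(1))
E
```

```text
knobtop [0.4495 0.266  0.071 ] [-1.   0.5 48.4]
cam [0.4836 0.2831 0.045 ] [-39.2   1.6  74.4]
```

Call:
send_rows(plan=[[50, 0, 0, 25, 0, 0, 0], [50, 0, 0, 25, 0, 0, 0], [50, 0, 0, 15, 0, 0, 0], [50, 0, 0, 8, 0, 0, 0], [40, 0, 0, 0, 0, 0, 0], [30, 0, 0, 0, 0, 0, 0], [22, 0, 0, 0, 0, 0, 0], [18, 0, 0, 0, 0, 0, 0], [18, 0, 0, 0, 0, 0, 0], [18, 0, 0, 0, 0, 0, 0], [18, 0, 0, 0, 0, 0, 0]], grip_force=10)

```text
time_s: 10.9
tool_pos: [0.4489, 0.2657, 0.0469]
tool_rot: [180.0, 0.0, -154.9]
force: [0.8, -0.4, 0.9]
grip_width: 0.0184
```

```bash
cat >> h.py <<'E'
def st():
    o=env.get_obs();M=R.from_euler("xyz",o["tool_rot"],degrees=True);f=[]
    for i in range(6):
        f.append(M.inv().apply(env.get_obs()["force"]))
        if i<5: env.read_camera("wrist")
    C=np.array([.483,.282]);d=o["tool_pos"][:2]-C
    print("t",o["time_s"],o["tool_pos"].round(4),o["tool_rot"].round(1),"Ftool",np.mean(f,0).round(2),np.std(f,0).round(2),"r",np.hypot(*d).round(4),"phi",np.degrees(np.arctan2(d[1],d[0])).round(1),"w",o["grip_width"])
E
python3 -c "
from h import *
st()"
```

```text
t 10.9 [0.4489 0.2657 0.0469] [ 180.     0.  -154.9] Ftool [ 0.06 -0.07  0.09] [0.47 0.5  0.47] r 0.0378 phi -154.5 w 0.018445020353846417
```

Call:
send_rows(plan=[[18, -0.2, 3.8, 0, 0, 0, 0.1], [18, -0.2, 3.8, 0, 0, 0, 0.1], [18, -0.2, 3.8, 0, 0, 0, 0.1], [18, -0.2, 3.8, 0, 0, 0, 0.1], [18, -0.2, 3.8, 0, 0, 0, 0.1], [18, 0, 0, 0, 0, 0, 0]])

```text
time_s: 11.75
tool_pos: [0.4453, 0.2845, 0.0467]
tool_rot: [180.0, 0.0, 176.4]
force: [-0.3, 0.2, 0.1]
grip_width: 0.0178
```

```bash
python3 -c "
from h import *
st();save(env.read_camera('wrist'),'k',s=1.5)"
```

```text
t 11.75 [0.4453 0.2845 0.0467] [180.    0.  176.4] Ftool [ 0.52  0.07 -0.07] [0.48 0.27 0.45] r 0.0378 phi 176.2 w 0.017837635406108988
```

View pics/k.png

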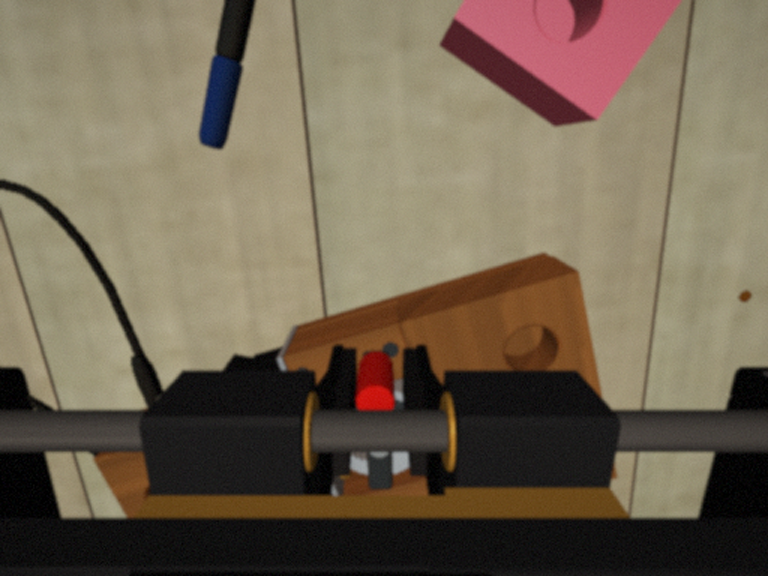

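Call:
send_rows(plan=[[18, -0.2, 3.8, 0, 0, 0, 0.1], [18, -0.2, 3.8, 0, 0, 0, 0.1], [18, -0.2, 3.8, 0, 0, 0, 0.1]])

```text
time_s: 12.35
tool_pos: [0.4477, 0.2944, 0.0467]
tool_rot: [-179.9, -0.0, 159.0]
force: [-0.2, -1.7, 0.4]
grip_width: 0.0179
```

```bash
python3 -c "
from h import *
st()"
```

```text
t 12.35 [0.4477 0.2944 0.0467] [-179.9   -0.   159. ] Ftool [-0.16 -0.24 -0.11] [0.28 0.71 0.53] r 0.0374 phi 160.6 w 0.017944367688043347
```

Call:
send_rows(plan=[[18, -0.2, 3.8, 0, 0, 0, 0.1], [18, -0.2, 3.8, 0, 0, 0, 0.1], [18, -0.1, 1.9, 0, 0, 0, 0.05]])

```text
time_s: 12.9
tool_pos: [0.4519, 0.3028, 0.0467]
tool_rot: [-179.9, -0.0, 144.8]
force: [-0.5, -2.5, 1.0]
grip_width: 0.0183
```

```bash
python3 -c "
from h import *
st()"
```

```text
t 12.9 [0.4519 0.3028 0.0467] [-179.9   -0.   144.8] Ftool [ 0.13 -2.   -1.06] [0.58 0.51 0.36] r 0.0374 phi 146.3 w 0.018304844658413567
```

Call:
send_rows(plan=[[18, -0.1, 1.9, 0, 0, 0, 0.05], [18, -0.1, 1.9, 0, 0, 0, 0.05], [18, -0.1, 1.9, 0, 0, 0, 0.05]])

```text
time_s: 13.45
tool_pos: [0.4555, 0.3074, 0.0467]
tool_rot: [-179.9, -0.0, 136.3]
force: [-2.4, -1.5, 1.5]
grip_width: 0.0181
```

```bash
python3 -c "
from h import *
st()"
```

```text
t 13.45 [0.4555 0.3074 0.0467] [-179.9   -0.   136.3] Ftool [ 0.04 -1.72 -1.15] [0.43 0.6  0.3 ] r 0.0374 phi 137.2 w 0.01808583753887066
```

Call:
send_rows(plan=[[18, -0.1, 1.9, 0, 0, 0, 0.05], [18, -0.1, 1.9, 0, 0, 0, 0.05], [18, 0, 0, 0, 0, 0, 0]])

```text
time_s: 14.0
tool_pos: [0.4586, 0.3106, 0.0467]
tool_rot: [-180.0, -0.0, 130.6]
force: [-1.1, -0.8, 0.4]
grip_width: 0.018
```

```bash
python3 -c "
from h import *
st()"
```

```text
t 14.0 [0.4586 0.3106 0.0467] [-180.    -0.   130.6] Ftool [ 0.33 -2.03 -0.85] [0.64 0.41 0.23] r 0.0376 phi 130.5 w 0.0180440896151854
```

Call:
send_rows(plan=[[18, -0.1, 1.9, 0, 0, 0, 0.05], [18, -0.1, 1.9, 0, 0, 0, 0.05], [18, 0, 0, 0, 0, 0, 0]])

```text
time_s: 14.55
tool_pos: [0.4616, 0.3129, 0.0467]
tool_rot: [-180.0, -0.0, 124.9]
force: [-1.4, -1.7, 1.0]
grip_width: 0.0179
```

```bash
python3 -c "
from h import *
st()"
```

```text
t 14.55 [0.4616 0.3129 0.0467] [-180.    -0.   124.9] Ftool [ 0.63 -2.66 -0.88] [0.82 0.36 0.44] r 0.0375 phi 124.7 w 0.01793455334370401
```

Call:
send_rows(plan=[[18, -0.1, 1.9, 0, 0, 0, 0.05], [18, -0.1, 1.9, 0, 0, 0, 0.05], [18, 0, 0, 0, 0, 0, 0]])

```text
time_s: 15.1
tool_pos: [0.4646, 0.3145, 0.0467]
tool_rot: [-179.9, -0.0, 119.1]
force: [-4.7, -2.0, 2.5]
grip_width: 0.018
```

```bash
python3 -c "
from h import *
st()"
```

```text
t 15.1 [0.4646 0.3145 0.0467] [-179.9   -0.   119.1] Ftool [ 1.16 -4.25 -2.31] [0.51 0.45 0.3 ] r 0.0374 phi 119.6 w 0.01795861528656951
```

Call:
send_rows(plan=[[18, 0, 1.0, 0, 0, 0, 0.025], [18, 0, 1.0, 0, 0, 0, 0.025], [18, 0, 0, 0, 0, 0, 0]])

```text
time_s: 15.65
tool_pos: [0.4665, 0.3156, 0.0467]
tool_rot: [-180.0, -0.0, 116.3]
force: [-5.3, -0.8, 2.7]
grip_width: 0.0183
```

```bash
python3 -c "
from h import *
st()"
```

```text
t 15.65 [0.4665 0.3156 0.0467] [-180.    -0.   116.3] Ftool [ 1.31 -4.94 -2.44] [0.44 0.38 0.27] r 0.0374 phi 116.1 w 0.01827663582466703
```

Call:
send_rows(plan=[[18, 0, 1.0, 0, 0, 0, 0.025], [18, 0, 0, 0, 0, 0, 0]])

```text
time_s: 16.1
tool_pos: [0.4675, 0.3161, 0.0467]
tool_rot: [-180.0, -0.0, 114.8]
force: [-5.4, -0.9, 3.0]
grip_width: 0.0182
```

```bash
python3 -c "
from h import *
st()"
```

```text
t 16.1 [0.4675 0.3161 0.0467] [-180.    -0.   114.8] Ftool [ 0.99 -5.15 -2.53] [0.47 0.75 0.41] r 0.0375 phi 114.4 w 0.018223390198502342
```

Call:
send_rows(plan=[[18, 0, 1.3, 0, 0, 0, 0.035], [18, 0, 0, 0, 0, 0, 0]])

```text
time_s: 16.55
tool_pos: [0.4686, 0.3166, 0.0467]
tool_rot: [-180.0, -0.0, 112.8]
force: [-4.7, -1.9, 2.1]
grip_width: 0.0181
```

```bash
python3 -c "
from h import *
st()
st()"
```

```text
t 16.55 [0.4686 0.3166 0.0467] [-180.    -0.   112.8] Ftool [ 0.62 -4.73 -2.38] [0.35 0.45 0.43] r 0.0375 phi 112.6 w 0.018121245577311606
t 16.8 [0.4687 0.3166 0.0467] [-180.    -0.   112.8] Ftool [ 1.2  -4.99 -2.14] [0.57 0.48 0.53] r 0.0374 phi 112.4 w 0.01809343247093955
```

Call:
send_rows(plan=[[18, 0, 1.5, 0, 0, 0, 0.04], [18, 0, 0, 0, 0, 0, 0]])

```text
time_s: 17.25
tool_pos: [0.47, 0.317, 0.0467]
tool_rot: [-179.9, -0.0, 110.5]
force: [-4.3, -2.0, 2.9]
grip_width: 0.0179
```

```bash
python3 -c "
from h import *
st()
st()"
```

```text
t 17.25 [0.47   0.317  0.0467] [-179.9   -0.   110.5] Ftool [ 0.55 -4.71 -3.12] [0.51 0.6  0.53] r 0.0374 phi 110.4 w 0.017917029475355287
t 17.5 [0.47   0.3171 0.0467] [-180.    -0.   110.6] Ftool [ 0.7  -5.04 -2.78] [0.54 0.77 0.35] r 0.0374 phi 110.3 w 0.017845410961411817
```

```bash
python3 - <<'E'
from h import *
a=cv2.imread("pics/k.png")[:,:,::-1];b=cv2.resize(env.read_camera("wrist"),None,fx=1.5,fy=1.5,interpolation=cv2.INTER_CUBIC)
for im in(a,b):
    m=(im[:,:,0]>110)&(im[:,:,1]<50)&(im[:,:,2]<50);m[:330]=0;m[415:]=0;m[:,:300]=0;m[:,460:]=0
    for r in (365,385,400): u=np.nonzero(m[r])[0];print(r,u.min() if len(u) else None,u.max() if len(u) else None)
save(b,"l",(270,300,490,500),3)
E
```

```text
365 359 385
385 359 385
400 356 394
365 358 365
385 356 377
400 353 391
```

View pics/l.png

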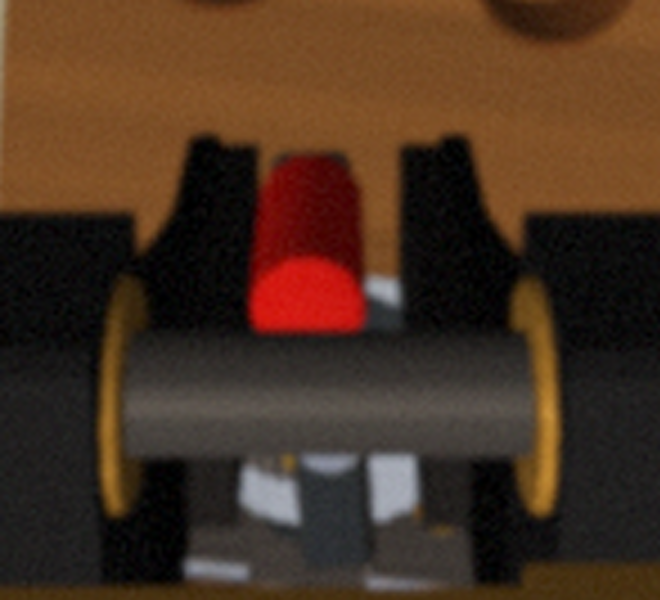

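Call:
send_rows(plan=[[18, 0, 0.8, 0, 0, 0, 0.02], [18, 0, 0.8, 0, 0, 0, 0.02], [18, 0, 0, 0, 0, 0, 0]])

```text
time_s: 18.1
tool_pos: [0.4711, 0.3174, 0.0467]
tool_rot: [-179.9, 0.0, 108.2]
force: [-5.8, -1.7, 4.0]
grip_width: 0.0177
```

```bash
python3 -c "
from h import *
st()
st()"
```

```text
t 18.1 [0.4711 0.3174 0.0467] [-179.9    0.   108.2] Ftool [ 0.08 -6.64 -4.22] [0.48 0.59 0.4 ] r 0.0373 phi 108.6 w 0.01774181129507382
t 18.35 [0.4711 0.3174 0.0466] [-179.9    0.   108.3] Ftool [-0.02 -6.66 -4.08] [0.45 0.33 0.3 ] r 0.0373 phi 108.6 w 0.017994172244187222
```

The load has climbed to about 6.6 N, which is firmly tight, so I'm stopping here. Next I back off, open the fingers and lift.

Call:
send_rows(plan=[[18, 0, -1.5, 0, 0, 0, 0], [18, 0, -0.7, 0, 0, 0, 0], [24, 0, 0, 0, 0, 0, 0], [32, 0, 0, 0, 0, 0, 0], [40, 0, 0, 0, 0, 0, 0], [40, 0, 0, -10, 0, 0, 0], [40, 0, 0, -30, 0, 0, 0], [40, 0, 0, -40, 0, 0, 0], [40, -30, 0, -20, 0, 0, 0], [40, -40, 0, 0, 0, 0, 0], [40, 0, 0, 0, 0, 0, 0], [40, 0, 0, 0, 0, 0, 0]])

```text
time_s: 19.8
tool_pos: [0.4925, 0.2497, 0.1478]
tool_rot: [179.9, -0.1, 108.1]
force: [-0.7, 0.8, 0.1]
grip_width: 0.0401
```

```bash
python3 - <<'E'
from h import *
im=env.read_camera("wrist");save(im,"m",s=1.5);o=env.get_obs();print(o["time_s"],o["tool_pos"],o["force"])
E
```

```text
19.85 [0.49179732 0.25093363 0.1473217 ] [-0.60901464 -0.72688961 -0.10606132]
```

View pics/m.png

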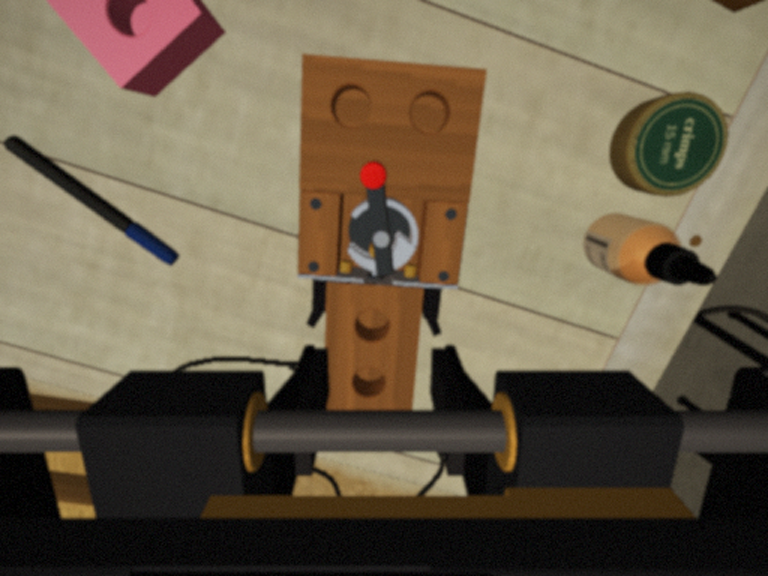

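```bash
python3 - <<'E'
from h import *
W=lambda u,v,z: ray("wrist",u/1.5,v/1.5,z)
im=cv2.imread("pics/m.png")
F=[W(299,277,.038),W(459,287,.038)];f=(F[0]+F[1])/2;d=F[0]-F[1];yw=np.arctan2(d[1],d[0])-np.pi/2
C=W(381,239,.045);K=W(373,175,.071);v=K-C
print("fixed yaw",np.degrees(yw)%360,"theta",np.radians(105-(np.degrees(np.arctan2(v[1],v[0])-yw))%360))
ex=np.array([np.cos(yw),np.sin(yw)])
e=[W(327,284,.04),W(421,290,.04)];l=(e[0]+e[1])/2;print("loose y",(l-f)[:2]@np.array([-ex[1],ex[0]]),"x",(l-f)[:2]@ex)
s=[W(327,290,.04)-W(327,410,.04),W(421,293,.04)-W(413,410,.04)]
print("loose yaw",[np.degrees(np.arctan2(q[1],q[0])) for q in s])
# brightness profile across the joint
print(im[268:300,345].tolist())
E
```

```text
fixed yaw 104.48729460795693 theta 1.6548565472713543
loose y 0.0030096211652695295 x -0.0028258400626034255
loose yaw [np.float64(106.2978489639198), np.float64(106.00902469816518)]
[[48, 121, 157], [47, 118, 154], [40, 111, 149], [40, 102, 137], [45, 91, 118], [49, 80, 99], [49, 66, 79], [55, 62, 71], [68, 72, 77], [98, 100, 99], [126, 127, 122], [135, 134, 129], [134, 131, 129], [113, 114, 120], [83, 90, 107], [53, 76, 107], [38, 75, 118], [38, 79, 131], [40, 84, 137], [41, 87, 137], [39, 87, 136], [40, 88, 136], [41, 87, 137], [40, 84, 137], [41, 85, 137], [42, 87, 137], [41, 88, 138], [42, 90, 139], [42, 88, 138], [40, 85, 136], [39, 85, 136], [40, 87, 138]]
```

```bash
python3 - <<'E'
from h import *
W=lambda u,v,z: ray("wrist",u/1.5,v/1.5,z)
im=cv2.cvtColor(cv2.imread("pics/m.png"),cv2.COLOR_BGR2HSV).astype(int);bgr=cv2.imread("pics/m.png").astype(int)
red=bgr[:,:,2]-bgr[:,:,0]
for r in(296,320,340):
    u=np.nonzero(red[r,300:450]>50)[0]+300;print(r,u.min(),u.max(),(np.array([bgr[r,310:445:3].sum(1)//3])).tolist() if r==296 else "")
for r in (262,270,280,284): print(r,np.abs(np.diff(bgr[r,285:310].sum(1))).argmax()+285,np.abs(np.diff(bgr[r,445:475].sum(1))).argmax()+445)
yw=np.radians(104.4);ex=np.array([np.cos(yw),np.sin(yw)]);ey=np.array([-ex[1],ex[0]])
C=W(381,239,.045)
for r in(296,320,340):
    u=np.nonzero(red[r,300:450]>50)[0]+300;a,b=W(u.min(),r,.04),W(u.max()+1,r,.04);m=(a+b)/2-C;print("rel cam",(m[:2]@ex).round(4),(m[:2]@ey).round(4),np.linalg.norm(a-b).round(4))
for u in(345,375,410):
    col=bgr[:,u].sum(1)//3;print(u,col[268:300].tolist())
E
```

```text
296 326 422 [[149, 65, 17, 20, 14, 44, 79, 78, 78, 81, 83, 86, 89, 89, 82, 86, 85, 84, 87, 84, 88, 89, 89, 88, 88, 86, 85, 85, 86, 84, 80, 79, 79, 78, 78, 79, 81, 74, 25, 18, 16, 15, 16, 47, 151]]
320 325 421 
340 324 419 
262 297 460
270 297 459
280 287 458
284 306 457
rel cam -0.0366 0.0015 0.06
rel cam -0.0524 0.0011 0.061
rel cam -0.066 0.0012 0.0612
345 [108, 106, 100, 93, 84, 76, 64, 62, 72, 99, 125, 132, 131, 115, 93, 78, 77, 82, 87, 88, 87, 88, 88, 87, 87, 88, 89, 90, 89, 87, 86, 88]
375 [131, 131, 131, 129, 127, 127, 115, 92, 71, 57, 54, 55, 57, 58, 56, 60, 67, 76, 85, 89, 85, 86, 88, 87, 88, 90, 87, 86, 87, 89, 87, 86]
410 [104, 106, 104, 107, 108, 104, 102, 100, 96, 83, 70, 65, 67, 83, 106, 129, 134, 122, 102, 84, 78, 78, 81, 79, 79, 78, 78, 79, 80, 80, 78, 78]
```

```bash
python3 -c "
from cell import env
print(env.sign_off())"
```

```text
the job is handed in; nothing more can be done
None
```

The two rack halves are joined and the cam is tight. I handed the job in at about 20 s with the gripper open and clear of everything; the sign-off gave no verdict.

**What I did:** I gripped the loose half across its width and slid its stud between the guides until I felt the buffers, with the lever still open (about 0.07 rad). I then let go and turned the lever by its knob between slightly open fingers.

**Tightness:**
- The load stayed near 2 N while the slack was drawn in, then rose to about 5 N.
- It sat at about 5 N for roughly 0.15 rad instead of climbing steadily, then jumped to about 6.6 N at a lever angle of about 1.65 rad, where I stopped.
- That is slightly above the 5–6.5 N band but below the 7.5 N forced limit.

**Last checks from the final picture:**
- The lever stayed at about 1.65 rad after I let go.
- The steel face meets the wood with no visible gap. The loose half is within about 1.5 mm of central.
- Squareness is less certain. Hand-picked edges gave a yaw difference of about 1.7° (0.03 rad), inside the 0.06 rad limit.
- An earlier hand-picked measurement on the same picture gave 3 mm off centre and a 2.8 mm gap. The finer edge measurement contradicted the 3 mm. The brightness across the joint shows no gap, so I trusted those.
- I could not measure the cam's pull on the stud directly.
- The tin and one bottle are in the final picture and nothing touched them. I did not measure whether any of the bottles, tin or label roll had moved.

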